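# Change over the batch in the drying cabinet

## Robot

A 7-joint arm with a two-finger parallel gripper is mounted at the origin on a cart in front of the work surface, level with it; the furniture and walls round the work are solid. World frame = base frame: x ahead of the robot, y to its left, z up, the work surface at z = 0. Lengths are in m, angles in rad, forces in N, time in s.
With the tool pointing down it reaches from about 0.425 to 0.925 m from the base axis. Payload 6.8 kg.
Tool frame: the origin (TCP) lies on the front face of the gripper's body, between the roots of the fingers; the fingertips stand 73 mm ahead of it and the grasp point (between the pads) lies 54 mm ahead of it (env.nose_length is the distance from the TCP to the fingertips, in m); z points along the fingers, y is the direction in which the jaws open and shut (so a half turn about z gives the same grasp; the last joint's range is limited). The gripper opens to 85 mm and grips with 20 to 120 N. Pads are 22 mm wide; open, the fingers measure 114 mm over their backs; the gripper's body (76 mm by 85 mm) begins 54 mm behind the grasp point. The pads swing forward as they close: fully open they stand 13 mm farther back than shut.
Start: joints at [-1.386, 0.477, 0.022, 1.555, -0.011, 1.109, -0.083], TCP at [0.195, 0.646, 0.304] pointing down, gripper open.
Joint ranges: [-2.96, 2.96], [-0.34, 2.1], [-1.41, 1.46], [0.24, 2.44], [-1.37, 4.51], [0.17, 1.92], [-2.96, 2.96]. Speed limits (rad/s): [2.39, 2.39, 3.14, 3.14, 3.14, 3.14, 3.14].

## Interface

Orientations are given as a unit quaternion [w, x, y, z].
In Python, from cell import env, kin, camera, calibration, job gives the robot as it stands. The module is installed in compiled form; this text tells all that it offers. Calls block until the motion is done:
- env.reach(position, orientation): joint-space move of the TCP to a pose.
- env.movel(position, velocity=0.15, rot=None, stop_force=None): straight line of the TCP; rot=None keeps the orientation; velocity is the mean speed in m/s. With stop_force (N) it stops when the force on the tool has changed by that much, and returns True; else False.
- env.goto_joints(angles): joint-space move.
- env.grip(opening, f_grip=None): finger opening in m; f_grip is the grip in N (None keeps the last); returns when the fingers have stopped.
- env.dwell(seconds).
- kin.inverse_kinematics(position, orientation): joint angles nearest the present ones, or None.
- env.get_state(): the state.
- camera(name): name is "scene" or "top" or "wrist"; returns (picture, depth): 384x512x3 uint8, blue, green, red; 384x512 float32, m along the optical axis (not along the pixel's ray), 0 where there is no reading.
- calibration(name): a dict with "fx", "fy", "cx", "cy" (pixels), "rvec" (rotation vector, rad) and "tvec" (3), from world to camera coordinates, as OpenCV has them. Camera axes: x right, y down, z forward; pixel columns grow to the right and rows downward; lengths in m; the calibration is good to about 2 mm. The wrist camera is an equidistant fisheye: a pixel r from the principal point sees the ray r / f radians off the axis. A picture is of the moment at which its call begins: read the wrist's pose just before it. calibration takes no time and is no camera call; for the wrist camera it gives the pose at the moment of the call.
A pose or a line that the arm cannot do raises env.PlanningError and nothing moves.
- job.job_done(): hands the job in, once; it reports no verdict.
The state is a dict: "time": time; "qpos": joint angles; "joint_velocities": joint speeds; "joint_torque": joint torques, N m; "tcp_pos": TCP position; "orientation": TCP orientation; "force": force on the tool from outside, world axes, zero at the start; "torque": the same for the moment, N m; "opening": finger opening in m.
Only numpy, scipy, OpenCV 4.12 (cv2) and the standard library are available. Lean on these libraries where they do the work, as an engineer would, in place of code of your own. Each camera call takes 0.05 s, during which the arm holds its last target. There are 200 camera calls.

## Task

The beads in the drying cabinet are dry: press the release button so that the tray pops out, lift out the pan by its front panel, tip the dried beads from it into the polishing tub, and put the empty pan back level in the tray. Then lay every fresh clay disc from the board in the pan, flat on its floor, dome up and side by side, and push the tray home until it clicks shut. All the beads must end up in the tub (pick up any that miss it), and the pack of clay and the yellow scraper must not be disturbed.

Things in the scene. Friction and masses are not known exactly. Their poses are not given: they have to be found in the camera images.
- tray (a joint): sliding tray of the drying cabinet, m: 0 = shut and latched, 0.14 = popped right out along the cabinet's -x. Freed by the button, its spring (6 N shut, 2.5 N out) drives it out in about 1 s. To shut it push it along +x: 3 to 6 N, about 10 N over the catch, until that clicks in at 0 or just below (overrun to -0.004). If let go sooner, it springs out again
- release (a joint): release button, m: 0 = up, 0.009 = fully down against a rigid stop; spring 2 to 5 N. The tray is freed at about 0.005; a stroke of 7 to 8 mm is sure. It springs back up by itself
- button_top (a point): centre of the top of the release button, a black round push button, 29 mm diameter, standing 12 mm proud of the cabinet's roof near its front left corner as the robot sees it (106 to 109 mm above the table; the roof is at 97 mm); pressed straight down
- cabinet: drying cabinet, a white box 150 mm deep (x), 190 mm wide (y), 97 mm high, fixed to the table on the robot's right, with a front opening; origin on the table under its middle, +x to its back: its front face is at x = -75 mm in this frame, the front of the shut tray at x = -93 mm
- tray_front (a point): middle of the front face of the tray's front strip, 20 mm above the table, moving with the tray; axes as the cabinet's. The grey strip is 172 mm wide, 8 mm thick, and reaches from 4 to 36 mm above the table; push on it, or on the pan's front panel above it, to shut the tray
- tray_seat (a point): where the pan's origin belongs in the tray, 12 mm above the table, moving with the tray; axes as the pan's in place. Low lips (up to 12 mm) round the seat leave 5 mm play to each side, 2 mm forward and 5 mm back, so the pan is simply lowered in
- pan: loose aluminium pan, 134 mm long (x), 0.24 kg; origin under the middle of its well, +x to its back. Smooth well floor 90 (x) by 84 (y) mm, 3 mm thick; end walls 23 mm high at x = -47, +47 mm; the +y and -y sides flare at 40 degrees to 22 mm height, 134 mm apart at the top, and pour when tipped 80 degrees or more. Gripped by its front panel (point pan_grip)
- pan_grip (a point): grip point of the pan, on the middle of its upright grey front panel (8 mm thick in x, 156 mm wide in y, 62 mm high), at x = -82, z = 48 mm in the pan's frame; axes as the pan's. Pinch it closing along x: a 30 mm gap behind it takes one finger, the other goes in front, above the tray's strip (38 mm of panel stand clear of that). Grip firmly (40 N)
- tumbler: vibratory polishing tub fixed to the table on the robot's left: a grey base with an open round white tub, rim 112 mm above the table, 94 mm outer radius at the rim, wall 4 mm, a small cone in the middle up to 84 mm; origin on the table under its axis
- tub_floor (a point): centre of the tub's inner floor, 45 mm above the table, z up
- board: brown modelling board 255 (x) by 345 (y) mm, 14 mm thick, fixed on the table in front of the robot; origin under its centre
- clay_pack: opened pack of clay, 51x121x34 mm, lying on the table to the right of the cabinet; a bystander
- scraper: long yellow straight-edge scraper, 30x204x6 mm, lying on the table before the tub; a bystander
- bead0: dried barrel-shaped clay bead, 22 mm diameter and 20 mm long, bored through, 14 g, at first standing in the pan (up to five; None if absent); origin at its centre, z along the bore
- bead1: dried barrel-shaped clay bead, 22 mm diameter and 20 mm long, bored through, 14 g, at first standing in the pan (up to five; None if absent); origin at its centre, z along the bore
- bead2: dried barrel-shaped clay bead, 22 mm diameter and 20 mm long, bored through, 14 g, at first standing in the pan (up to five; None if absent); origin at its centre, z along the bore
- bead3: dried barrel-shaped clay bead, 22 mm diameter and 20 mm long, bored through, 14 g, at first standing in the pan (up to five; None if absent); origin at its centre, z along the bore
- bead4: dried barrel-shaped clay bead, 22 mm diameter and 20 mm long, bored through, 14 g, at first standing in the pan (up to five; None if absent); origin at its centre, z along the bore
- disc0: fresh, leather-hard clay disc (rigid), 25 mm diameter and 15 mm high with a domed top, straight sides to 10 mm height, 16 g, at first lying dome up on the board (up to four; None if absent); origin under its centre, z up through the dome
- disc1: fresh, leather-hard clay disc (rigid), 25 mm diameter and 15 mm high with a domed top, straight sides to 10 mm height, 16 g, at first lying dome up on the board (up to four; None if absent); origin under its centre, z up through the dome
- disc2: fresh, leather-hard clay disc (rigid), 25 mm diameter and 15 mm high with a domed top, straight sides to 10 mm height, 16 g, at first lying dome up on the board (up to four; None if absent); origin under its centre, z up through the dome
- disc3: fresh, leather-hard clay disc (rigid), 25 mm diameter and 15 mm high with a domed top, straight sides to 10 mm height, 16 g, at first lying dome up on the board (up to four; None if absent); origin under its centre, z up through the dome

How it is judged:
By the outcome, as a careful person would: the job done as asked, in the order asked, and still so for the second after the job is handed in, with the robot touching nothing.
Of bead0, bead1, bead2, bead3, bead4 only 3 to 5 are there at a start; the rules pass over those that are not, and their reading is None.
Of disc0, disc1, disc2, disc3 only 2 to 4 are there at a start; the rules pass over those that are not, and their reading is None.
At some moment in a run one of disc0, disc1, disc2, disc3 may be knocked a few centimetres aside while the robot is not near it.
It also fails if it takes over 210 s, if anything falls off the work surface, if the arm or the gripper's body presses on something with over 40 N, if the wrist force passes 120 N, or if a joint passes its speed limit or range.

## Working session

There is one attempt and no reset: what is moved stays moved. The work goes in short steps, each a Python script; the robot and the scene stay as the last script left them, time stands still between calls to the robot, and variables do not carry over. Pictures are saved under pics/ and viewed, about 12 in all and at most 16, crops included, and the job is handed in when it is done.

```bash
ls; mkdir -p pics; cat > h.py <<'E'
import numpy as np, cv2
from scipy.spatial.transform import Rotation as R
from cell import env, kin, camera, calibration, job
def shot(name,fn=None):
    c=calibration(name); im,d=camera(name)
    if fn:
        cv2.imwrite('pics/'+fn+'.png',im); np.savez('pics/'+fn+'.npz',im=im,d=d,**{k:np.array(v) for k,v in c.items()})
    return im,d,c
def load(fn):
    z=np.load('pics/'+fn+'.npz'); return z['im'],z['d'],{k:z[k] for k in('fx','fy','cx','cy','rvec','tvec')}
def cloud(d,c,fish=False):
    v,u=np.mgrid[:d.shape[0],:d.shape[1]].astype(float)
    a=(u-c['cx'])/c['fx'];b=(v-c['cy'])/c['fy']
    if fish:
        r=np.hypot(a,b)+1e-9; t=np.tan(np.minimum(r,1.5)); a,b=a/r*t,b/r*t
    P=np.stack([a*d,b*d,d],-1)
    Rm=cv2.Rodrigues(np.array(c['rvec'],float))[0]
    W=(P-np.array(c['tvec']).ravel())@Rm
    W[d<=0]=np.nan
    return W
def px(u,v,z,c,fish=False):
    "pixel -> world at height z"
    a=(u-c['cx'])/c['fx'];b=(v-c['cy'])/c['fy']
    if fish:
        r=np.hypot(a,b)+1e-9; t=np.tan(r); a,b=a/r*t,b/r*t
    Rm=cv2.Rodrigues(np.array(c['rvec'],float))[0]
    o=-Rm.T@np.array(c['tvec']).ravel(); r=Rm.T@np.array([a,b,1.])
    return o+r*(z-o[2])/r[2]
def quat(Rm):
    q=Rm.as_quat(); return [q[3],q[0],q[1],q[2]]
def down(yaw):
    "tool down, jaw (tool y) axis at angle yaw from world x... y dir=(cos,sin)"
    y=np.array([np.cos(yaw),np.sin(yaw),0]); z=np.array([0,0,-1.]); x=np.cross(y,z)
    return R.from_matrix(np.stack([x,y,z],1))
def st():
    s=env.get_state(); print('t',round(s['time'],2),'tcp',np.round(s['tcp_pos'],4),'q',np.round(s['qpos'],3),'F',np.round(s['force'],1),'op',round(s['opening'],4)); return s
E
python3 - <<'E'
from h import *
st()
for n in('top','scene'):
    im,d,c=shot(n,n+'0'); print(n,{k:np.round(v,3) for k,v in c.items()})
E
```

```text
pics
t 0.0 tcp [0.1947 0.6458 0.3029] q [-1.386  0.478  0.022  1.556 -0.011  1.109 -0.083] F [ 0.1 -0.1  1. ] op 0.0855
top {'fx': np.float64(349.396), 'fy': np.float64(349.396), 'cx': np.float64(256.237), 'cy': np.float64(189.256), 'rvec': array([ 2.204, -1.993,  0.225]), 'tvec': array([-0.115,  0.515,  1.065])}
scene {'fx': np.float64(450.837), 'fy': np.float64(450.837), 'cx': np.float64(254.324), 'cy': np.float64(193.754), 'rvec': array([ 1.345, -2.273,  0.882]), 'tvec': array([0.174, 0.424, 1.502])}
```

View pics/top0.png

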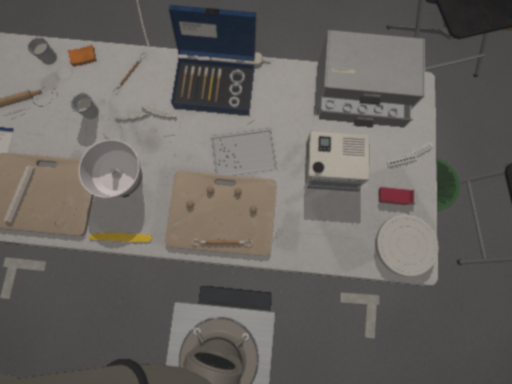

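View pics/scene0.png

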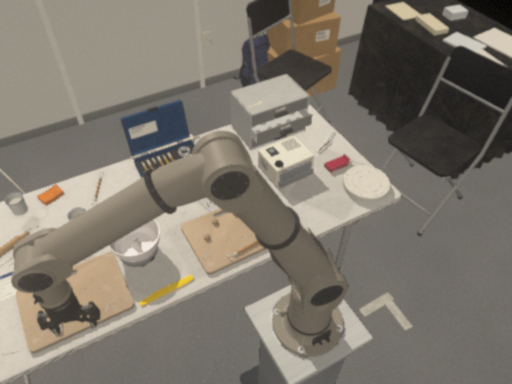

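The top view shows the cabinet at (338,160) with its button at (319,167), the tub at (110,170), and the board at (222,213). Four discs lie near (210,190), (237,191), (190,204) and (253,209). The red pack is at (397,196) and the scraper at (120,238).

```bash
python3 - <<'E'
from h import *
im,d,c=load('top0'); W=cloud(d,c)
# cabinet roof
m=np.zeros(d.shape,np.uint8); m[125:195,295:380]=1
z=W[...,2]
rm=(m==1)&(z>.088)&(z<.106)
p=W[rm]; print('roof',len(p),np.median(p[:,2]))
r=cv2.minAreaRect(p[:,:2].astype(np.float32)); print(r, cv2.boxPoints(r))
print('btn',px(319,167,.108,c), W[167,319])
# tub rim
m=np.zeros(d.shape,bool); m[130:205,70:150]=1
q=W[m&(z>.104)&(z<.125)]; 
A=np.c_[2*q[:,:2],np.ones(len(q))]; s=np.linalg.lstsq(A,(q[:,:2]**2).sum(1),rcond=None)[0]
print('tub',s[:2],np.sqrt(s[2]+s[0]**2+s[1]**2),len(q))
for u,v in((210,190),(237,191),(190,204),(253,209)): print('disc',px(u,v,.025,c),W[v,u])
# board
for u,v in((171,174),(277,181),(168,247),(272,256)): print('b',px(u,v,.014,c))
for u,v in ((380,190),(414,203),(325,90),(410,120)): print('o',W[v,u],px(u,v,.0,c))
big=cv2.resize(im[120:280,150:420],None,fx=2.9,fy=2.9,interpolation=cv2.INTER_CUBIC); cv2.imwrite('pics/top0c.png',big)
E
```

```text
roof 2679 0.09656917656581333
((0.6682572960853577, -0.3183547556400299), (0.1828307807445526, 0.2006206512451172), 1.6451753377914429) [[ 0.57399976 -0.22071029]
 [ 0.5797595  -0.42124826]
 [ 0.7625148  -0.41599923]
 [ 0.7567551  -0.21546125]]
btn [ 0.60279138 -0.25045591  0.108     ] [ 0.60280332 -0.25046208  0.10796152]
tub [0.5326879  0.39573389] 0.0907578257793544 379
disc [0.5131903  0.08990901 0.025     ] [0.51222005 0.08919384 0.02966563]
disc [0.51882142 0.00080938 0.025     ] [0.51810927 0.00056109 0.02834419]
disc [0.46001864 0.14895993 0.025     ] [0.4593513  0.14810631 0.02915044]
disc [ 0.46429319 -0.05789635  0.025     ] [ 0.46372907 -0.05797233  0.02842762]
b [0.55701457 0.22935972 0.014     ]
b [ 0.56886341 -0.12811572  0.014     ]
b [0.3155355  0.20173101 0.014     ]
b [ 0.32070228 -0.13372458  0.014     ]
o [ 0.57160991 -0.47185661  0.01839054] [ 0.57635954 -0.47816539  0.        ]
o [ 0.53825725 -0.583601    0.02093846] [ 0.54305982 -0.59286813  0.        ]
o [ 0.82693895 -0.24249599  0.17861111] [ 0.927497   -0.27177549  0.        ]
o [ 0.77655457 -0.52079844  0.1337882 ] [ 0.84194391 -0.57832282  0.        ]
```

View pics/top0c.png

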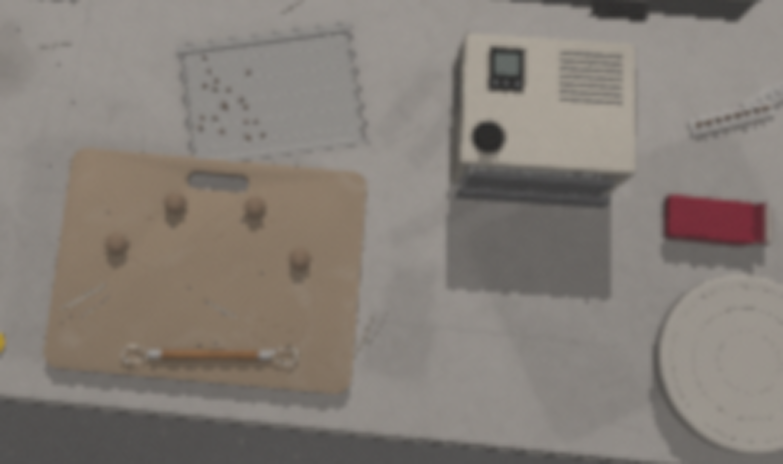

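The crop gives the roof corners as TL (468,35), TR (635,42), BR (634,173) and BL (460,167), with the button centre at (488,137). I'll fit the cabinet pose from these and press the button.

```bash
cat >> h.py <<'E'
def vert(p,yaw,velocity=.15,**k): return env.movel(list(p),velocity=velocity,rot=quat(down(yaw)),**k)
E
python3 - <<'E'
from h import *
im,d,c=load('top0')
P=np.array([px(150+(u+.5)/2.9-.5,120+(v+.5)/2.9-.5,.097,c)[:2] for u,v in((468,35),(635,42),(634,173),(460,167))])
print(P, np.linalg.norm(P-np.roll(P,1,0),axis=1)) 
ex=(P[0]+P[1]-P[2]-P[3]); ey=P[0]+P[3]-P[1]-P[2]
print('ctr',P.mean(0),'yaw',np.arctan2(ex[1],ex[0]),np.arctan2(-ey[0],ey[1]))
b=px(150+488.5/2.9-.5,120+137.5/2.9-.5,.108,c); print('btn',b)
W=cloud(d,c); print(W[167:169,317:321,2])
E
python3 - <<'E'
from h import *
b=np.array([.6025,-.251])
env.grip(0.0)
for yaw in (0.,np.pi/2): 
    print(yaw,kin.inverse_kinematics([b[0],b[1],.3],quat(down(yaw))))
env.reach([b[0],b[1],.30],quat(down(np.pi/2)))
env.reach([b[0],b[1],.25],quat(down(np.pi/2)))
st(); shot('wrist','w1')
E
```

```text
[[ 0.72141418 -0.21959719]
 [ 0.73197162 -0.40434674]
 [ 0.58182006 -0.40773512]
 [ 0.5695619  -0.22097299]] [0.15185851 0.18505096 0.15018979 0.18716398]
ctr [ 0.65119194 -0.31316301] yaw 0.015773907069084065 0.06133585744793098
btn [ 0.6027389  -0.24718246  0.108     ]
[[0.10837749 0.11029656 0.10796152 0.10900241]
 [0.11070876 0.10771777 0.1088499  0.11156943]]
0.0 [-0.29346051  0.58233756  0.88377439  1.65786577 -0.48766724  1.13721668
  0.72014867]
1.5707963267948966 [-0.31467548  0.59872579  0.92375325  1.65911478 -0.51591174  1.14693194
  2.31522949]
t 4.62 tcp [ 0.6021 -0.2502  0.2492] q [-0.29   0.648  0.882  1.706 -0.561  1.065  2.348] F [0.4 0.3 0.2] op -0.0001
```

View pics/w1.png

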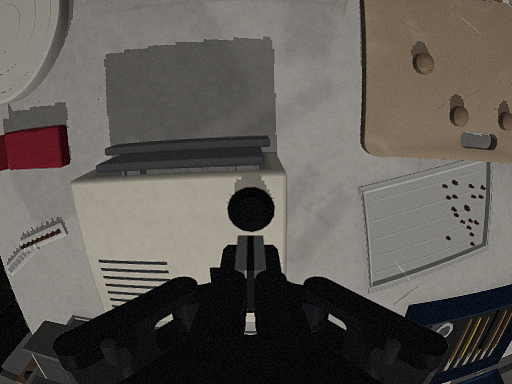

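The wrist view shows the button at about (251,208). I can also see the tray strip and the panel behind the front face.

```bash
python3 - <<'E'
from h import *
im,d,c=load('w1'); W=cloud(d,c,True)
print('btn',px(251,208,.108,c,True),W[208,251],np.isnan(W[...,0]).mean())
for n,(u,v) in dict(roofL=(284,180),roofR=(75,183),panL=(269,141),panR=(100,155),stripL=(263,163)).items():
    print(n,W[v-2:v+3,u-2:u+3].reshape(-1,3)[:, :].mean(0).round(4),px(u,v,.097,c,True),px(u,v,.074,c,True))
z=W[...,2]; m=(z>.092)&(z<.1025); m[:, :60]=0; m[:160]=0; m[300:]=0; m[:,300:]=0
p=W[m][:,:2]; print(len(p)); yy=p[:,1]
# front edge: min x per y bin
for y0 in np.arange(-.40,-.215,.02):
    s=p[(yy>y0)&(yy<y0+.02)]; 
    if len(s)>5: print(round(y0,2),np.percentile(s[:,0],2).round(4),np.median(z[m]).round(4))
xx=p[:,0]
for x0 in np.arange(.56,.68,.02):
    s=p[(xx>x0)&(xx<x0+.02)]
    if len(s)>5: print('x',round(x0,2),np.percentile(s[:,1],[1,99]).round(4))
m=(z>.060)&(z<.085); m[:, :60]=0; m[:120]=0; m[190:]=0; m[:,300:]=0
p=W[m]; print('panel',len(p),p.min(0),p.max(0), np.median(p[:,2]))
yy=p[:,1]
for y0 in np.arange(-.40,-.215,.02):
    s=p[(yy>y0)&(yy<y0+.02)]; 
    if len(s)>5: print(round(y0,2),np.percentile(s[:,0],[3,97]).round(4))
E
```

```text
btn [ 0.60142629 -0.25005986  0.108     ] [ 0.60123356 -0.25006153  0.10852897] 0.004094441731770833
roofL [ 0.5826 -0.2243  0.096 ] [ 0.582374   -0.22439654  0.097     ] [ 0.5883716  -0.22167608  0.074     ]
roofR [ 0.5837 -0.4049  0.0966] [ 0.58354135 -0.40455349  0.097     ] [ 0.58965956 -0.42044728  0.074     ]
panL [ 0.5616 -0.2315  0.0201] [ 0.55203872 -0.23651177  0.097     ] [ 0.55490201 -0.23504308  0.074     ]
panR [ 5.753e-01 -4.287e-01  4.000e-04] [ 0.55990414 -0.37481682  0.097     ] [ 0.5635801  -0.38763815  0.074     ]
stripL [ 0.5824 -0.2378  0.0303] [ 0.56898993 -0.24088477  0.097     ] [ 0.57360466 -0.23986791  0.074     ]
19393
-0.4 0.5816 0.0973
-0.38 0.5811 0.0973
-0.36 0.5807 0.0973
-0.34 0.5795 0.0973
-0.32 0.579 0.0973
-0.3 0.5785 0.0973
-0.28 0.5776 0.0973
-0.26 0.5766 0.0973
-0.24 0.5766 0.0973
x 0.56 [-0.3636 -0.2238]
x 0.58 [-0.4073 -0.2239]
x 0.6 [-0.4066 -0.2236]
x 0.62 [-0.4062 -0.2228]
x 0.64 [-0.4063 -0.2216]
x 0.66 [-0.4062 -0.2223]
panel 2038 [ 0.56757946 -0.4095604   0.06000656] [ 0.58621013 -0.2235163   0.08486716] 0.0736147018447725
-0.4 [0.5716 0.5836]
-0.38 [0.5715 0.5784]
-0.36 [0.5704 0.5786]
-0.34 [0.5703 0.5778]
-0.32 [0.5692 0.5769]
-0.3 [0.5688 0.5762]
-0.28 [0.5683 0.5763]
-0.26 [0.5678 0.5755]
-0.24 [0.5754 0.5783]
```

```bash
python3 - <<'E'
from h import *
print(env.nose_length)
b=[.6018,-.2501]; n=env.nose_length
vert([*b,.1085+n+.01],np.pi/2,.1)
r=vert([*b,.1085+n-.0078],np.pi/2,.03,stop_force=14); print(r); st()
env.dwell(.3)
vert([*b,.22],np.pi/2,.15)
env.dwell(.5)
# look from above the pan
env.reach([.45,-.30,.36],quat(down(np.pi/2)))
env.grip(.085)
st(); shot('wrist','w2')
E
```

```text
0.0726
False
t 6.15 tcp [ 0.602  -0.2502  0.1736] q [-0.244  0.727  0.809  1.759 -0.639  0.939  2.404] F [0.5 1.1 3.9] op 0.0
t 9.05 tcp [ 0.45 -0.3   0.36] q [-0.384  0.33   1.088  1.857 -0.32   1.147  2.387] F [-0.1 -0.7 -0.3] op 0.0851
```

View pics/w2.png

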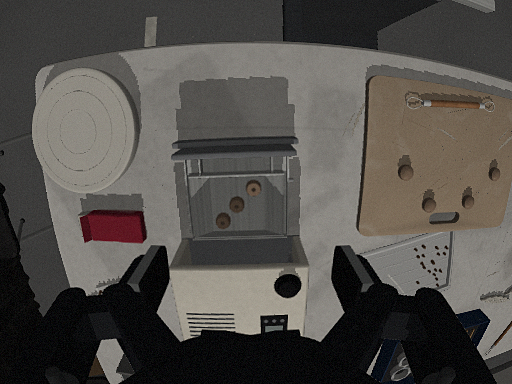

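The tray is out with three beads in the pan, at (222,220), (236,204) and (254,188). The panel is at about (235,142). Next I'll measure the panel and scan for a reachable pouring pose.

```bash
cat >> h.py <<'E'
def tool_for_pan(phi,theta,half):
    "pan yaw phi, tilt theta about pan x; half: tool y = +x (0) or -x (1) of pan"
    Rp=R.from_euler('z',phi)*R.from_euler('x',theta)
    return Rp, Rp*down(np.pi*half)
GRIP=np.array([-.082,0,.048])
def tcp_for_pan(org,phi,theta,half):
    Rp,T=tool_for_pan(phi,theta,half)
    g=np.array(org)+Rp.apply(GRIP)
    return g-T.apply([0,0,.054]), quat(T)
E
python3 - <<'E'
from h import *
im,d,c=load('w2'); W=cloud(d,c,True); z=W[...,2]
m=(z>.066)&(z<.080); m[:120]=0;m[165:]=0;m[:,:160]=0;m[:,310:]=0
p=W[m]; print('panel',len(p),p.min(0),p.max(0),p.mean(0))
yy=p[:,1]
for y0 in np.arange(-.42,-.2,.02):
    s=p[(yy>y0)&(yy<y0+.02)]
    if len(s)>5: print(round(y0,2),np.percentile(s[:,0],[3,50,97]).round(4))
print('beads',[px(u,v,.035,c,True).round(3) for u,v in((222,220),(236,204),(254,188))])
print('disc',[px(u,v,.026,c,True).round(3) for u,v in((406,172),(429,205),(468,201),(495,174))])
lip0=np.array([.5327,.3957,.145])
for s in (1,-1):
  for half in (0,1):
    for phi in np.radians(np.arange(-180,180,20)):
        th=-s*np.radians(95)
        Rp,T=tool_for_pan(phi,th,half)
        org=lip0-Rp.apply([0,s*.067,.025])
        ok=[]
        for t in (-s*.0,-s*.8,th):
            pos,q=tcp_for_pan(org+[0,0,.03],phi,t,half); j=kin.inverse_kinematics(pos,q); ok.append(j is not None)
        if all(ok): print(s,half,np.degrees(phi).round(),ok,np.round(j,2))
E
```

```text
panel 892 [ 0.42728641 -0.39989107  0.06613048] [ 0.43984045 -0.24459571  0.0763702 ] [ 0.43328187 -0.32019821  0.07333113]
-0.4 [0.4325 0.4359 0.4391]
-0.38 [0.4312 0.4341 0.4392]
-0.36 [0.4306 0.4342 0.4384]
-0.34 [0.4302 0.4334 0.4374]
-0.32 [0.4296 0.4333 0.4373]
-0.3 [0.429  0.4323 0.4361]
-0.28 [0.4282 0.4316 0.4362]
-0.26 [0.4275 0.4309 0.4347]
beads [array([ 0.536, -0.342,  0.035]), array([ 0.511, -0.321,  0.035]), array([ 0.488, -0.296,  0.035])]
disc [array([ 0.464, -0.062,  0.026]), array([ 0.519, -0.006,  0.026]), array([0.513, 0.084, 0.026]), array([0.462, 0.145, 0.026])]
1 0 -180.0 [True, True, True] [ 0.48  1.15 -0.99  1.79 -1.23  0.85 -2.13]
1 0 -160.0 [True, True, True] [ 0.01  1.01 -0.38  1.51 -1.31  1.48 -2.28]
1 0 -140.0 [True, True, True] [-0.21  1.11 -0.18  1.2  -1.25  1.83 -2.42]
1 0 -120.0 [True, True, True] [-0.11  1.35 -0.79  0.85 -0.69  1.9  -2.78]
1 0 20.0 [True, True, True] [-1.8   1.49  1.25  1.49  0.19  1.59 -0.31]
1 0 40.0 [True, True, True] [-1.99  1.48  1.25  1.8   0.28  1.15 -0.41]
1 0 60.0 [True, True, True] [-2.12  1.49  1.25  2.09  0.49  0.68 -0.
[... 1803 characters left out ...]
  1.51  1.25  1.37  0.32  1.29 -0.34]
-1 1 -120.0 [True, True, True] [-1.93  1.49  1.25  1.69  0.46  0.88 -0.51]
-1 1 -100.0 [True, True, True] [-2.09  1.5   1.26  1.99  0.88  0.49 -0.97]
-1 1 -80.0 [True, True, True] [-0.8   0.85 -0.59  2.18  2.24  1.9  -1.15]
-1 1 -60.0 [True, True, True] [-0.46  0.9  -0.79  2.38  2.77  1.88 -1.01]
-1 1 -20.0 [True, True, True] [-0.5   0.75  0.02  2.43  3.88  1.69 -1.56]
-1 1 0.0 [True, True, True] [-0.62  0.84  0.43  2.24  4.32  1.92 -1.79]
-1 1 20.0 [True, True, True] [ 0.1   0.86 -0.38  1.92 -1.32  1.46 -2.02]
-1 1 40.0 [True, True, True] [-0.23  0.93  0.02  1.64 -1.21  1.91 -2.09]
-1 1 60.0 [True, True, True] [ 0.05  1.13 -0.59  1.3  -0.73  1.91 -2.48]
```

```bash
python3 - <<'E'
from h import *
g=np.array([.4330,-.321,.061]); psi=.036
env.grip(.032)
env.reach([g[0],g[1],.24],quat(down(psi)))
r=vert(g+[0,0,.054],psi,.08,stop_force=10); print(r); st()
env.grip(0.0,50); s=st()
vert(g+[0,0,.054+.03],psi,.04); st()
vert(g+[0,0,.054+.15],psi,.1); s=st()
p=s['tcp_pos']
# plan to tub
tub=np.array([.5327,.3957]); phi=np.radians(40)
def org(lipz,off,th):
    Rp,_=tool_for_pan(phi,th,0)
    lip=np.r_[tub,lipz]+R.from_euler('z',phi).apply([0,off,0]); return lip-Rp.apply([0,-.067,.025])
for th in np.radians([0,35,70,100]):
    pos,q=tcp_for_pan(org(.165,.035,th),phi,th,0); print(np.degrees(th),pos,np.round(kin.inverse_kinematics(pos,q),2))
shot('scene','s1'); cv2.imwrite('pics/s1c.png',cv2.resize(load('s1')[0][100:300,120:400],None,fx=2.5,fy=2.5))
E
```

```text
False
t 12.38 tcp [ 0.4332 -0.3211  0.1153] q [-0.212  0.82   1.042  2.067 -0.98   0.864  1.455] F [0.1 0.2 0.1] op 0.0319
t 12.71 tcp [ 0.4334 -0.3211  0.1153] q [-0.212  0.82   1.042  2.067 -0.98   0.864  1.455] F [1.3 1.3 3.3] op 0.0073
t 13.61 tcp [ 0.4325 -0.3209  0.1448] q [-0.246  0.786  1.099  2.057 -0.925  0.909  1.418] F [-0.5  0.3 -1.8] op 0.0074
t 14.96 tcp [ 0.4328 -0.3207  0.2644] q [-0.382  0.665  1.315  1.973 -0.732  1.103  1.29 ] F [-0.2 -0.3 -1.6] op 0.007
0.0 [0.40432002 0.42112795 0.242     ] [-1.47  0.48  0.74  1.88 -0.4   0.94  0.16]
35.0 [0.44049752 0.37801328 0.26650433] [-1.32  0.73  1.12  1.87 -1.16  1.53  0.94]
70.0 [0.47916684 0.33192898 0.25429496] [-0.76  0.8   0.64  1.79 -1.3   1.85  1.11]
100.0 [0.50360797 0.30280118 0.21761121] [-0.23  0.98 -0.04  1.67 -1.24  1.91  1.09]
```

View pics/s1c.png

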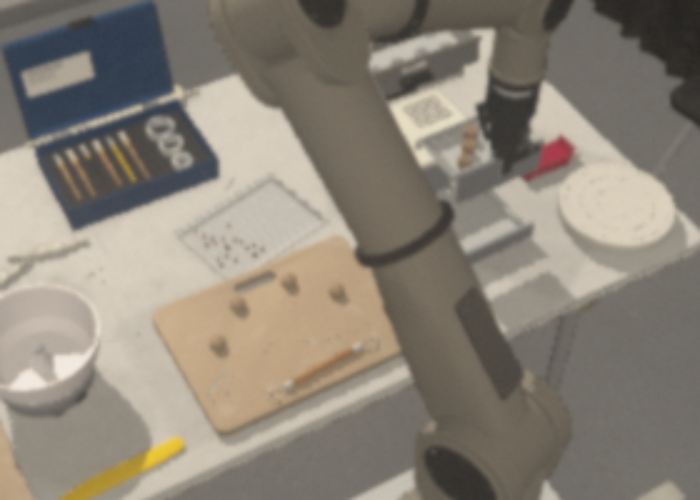

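The pan is lifted level and the beads are still in it. Carrying it to the tub now.

```bash
cat > pour.py <<'E'
from h import *
tub=np.array([.5327,.3957]); phi=np.radians(40)
def org(lipz,off,th):
    Rp,_=tool_for_pan(phi,th,0)
    lip=np.r_[tub,lipz]+R.from_euler('z',phi).apply([0,off,0]); return lip-Rp.apply([0,-.067,.025])
E
python3 - <<'E'
from pour import *
try:
    env.movel([.52,-.05,.30],.2,rot=quat(down(.3))); st()
    pos,q=tcp_for_pan(org(.185,.035,0),phi,0,0)
    env.movel(list(pos),.2,rot=q); st()
    pos,q=tcp_for_pan(org(.165,.035,np.radians(20)),phi,np.radians(20),0)
    env.movel(list(pos),.1,rot=q); st()
except env.PlanningError as e: print('ERR',e); st()
E
```

```text
t 16.59 tcp [ 0.5195 -0.0512  0.3   ] q [-0.998  0.615  1.404  1.974 -0.672  1.15   0.982] F [ 0.1 -0.4 -2.4] op 0.0073
t 19.18 tcp [0.4047 0.4204 0.2621] q [-1.747  0.742  1.283  1.873 -0.787  1.156  0.522] F [ 0.7 -0.2 -2. ] op 0.007
t 19.68 tcp [0.4249 0.3965 0.2605] q [-1.471  0.639  1.102  1.887 -0.964  1.259  0.733] F [-0.  -0.1 -2.6] op 0.0072
```

```bash
python3 - <<'E'
from pour import *
try:
  for a in (55,100):
    pos,q=tcp_for_pan(org(.165,.035,np.radians(a)),phi,np.radians(a),0)
    env.movel(list(pos),.1,rot=q); st()
  env.dwell(.5)
except env.PlanningError as e: print('ERR',e); st()
shot('top','t2'); im=load('t2')[0]; cv2.imwrite('pics/t2c.png',cv2.resize(im[110:260,50:300],None,fx=3,fy=3,interpolation=cv2.INTER_CUBIC))
E
```

```text
t 20.44 tcp [0.4626 0.3523 0.2637] q [-0.968  0.72   0.807  1.83  -1.232  1.685  1.035] F [-0.4  1.  -2.6] op 0.0074
t 21.51 tcp [0.5034 0.3037 0.2181] q [-0.233  0.975 -0.037  1.673 -1.242  1.906  1.087] F [ 0.4 -0.6 -0.5] op 0.0073
```

View pics/t2c.png

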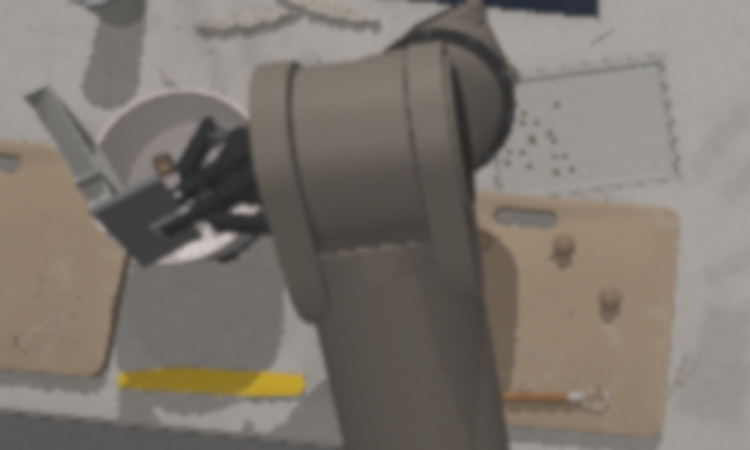

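At least one bead is in the tub at (163,163) in the crop; the others are hidden by the arm. Tilting back and taking another look.

```bash
python3 - <<'E'
from pour import *
try:
  for a,z in ((55,.175),(20,.18),(0,.195)):
    pos,q=tcp_for_pan(org(z,.035,np.radians(a)),phi,np.radians(a),0)
    env.movel(list(pos),.12,rot=q)
  env.movel([.52,-.05,.30],.2,rot=quat(down(.3))); st()
  env.movel([.433,-.321,.2645],.2,rot=quat(down(.036))); st()
except env.PlanningError as e: print('ERR',e); st()
shot('top','t3'); im=load('t3')[0]
a=cv2.resize(im[130:210,70:150],None,fx=5,fy=5,interpolation=cv2.INTER_CUBIC)
b=cv2.resize(im[140:240,280:380],None,fx=4,fy=4,interpolation=cv2.INTER_CUBIC)
cv2.imwrite('pics/t3c.png',np.hstack([a,b]))
E
```

```text
t 26.83 tcp [ 0.52   -0.0492  0.2999] q [-0.614  0.27   0.71   1.958 -0.21   0.987  0.497] F [-0.  -0.  -1.7] op 0.0074
t 28.42 tcp [ 0.4335 -0.3201  0.2645] q [-0.115  0.381  0.807  1.962 -0.34   0.938  0.899] F [ 0.2  0.4 -1.9] op 0.0069
```

View pics/t3c.png

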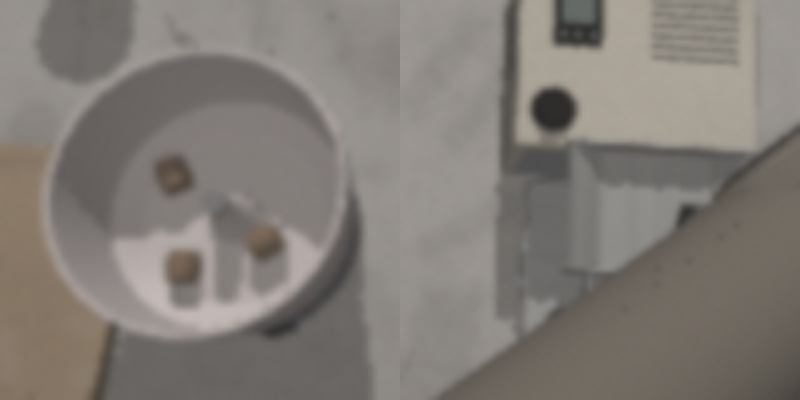

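All three beads are in the tub, at (173,174), (183,267) and (265,242) in the crop. Putting the pan back where it came from.

```bash
python3 - <<'E'
from h import *
q=down(.036)
env.movel([.4332,-.3211,.135],.1,rot=quat(q)); st()
r=env.movel([.4332,-.3211,.1148],.02,stop_force=5); print(r); st()
env.dwell(.2); env.grip(.032); st()
env.movel([.4332,-.3211,.20],.1); 
env.reach([.47,-.15,.36],quat(down(np.pi/2))); env.grip(.085)
st(); shot('wrist','w4')
E
```

```text
t 29.91 tcp [ 0.4363 -0.321   0.1388] q [ 0.029  0.566  0.645  2.041 -0.535  0.698  1.056] F [-2.8 11.4 38.8] op 0.0071
True
t 30.14 tcp [ 0.4364 -0.3208  0.1392] q [ 0.029  0.565  0.645  2.041 -0.535  0.7    1.056] F [-2.9  2.2 12. ] op 0.0074
t 30.7 tcp [ 0.4356 -0.3203  0.1378] q [ 0.029  0.567  0.644  2.043 -0.535  0.698  1.056] F [ 0.6  0.  -0.2] op 0.0324
t 32.98 tcp [ 0.47   -0.1501  0.3599] q [-0.334  0.118  0.572  1.939 -0.072  1.104  1.838] F [ 0.5 -0.4 -0.7] op 0.0849
```

View pics/w4.png

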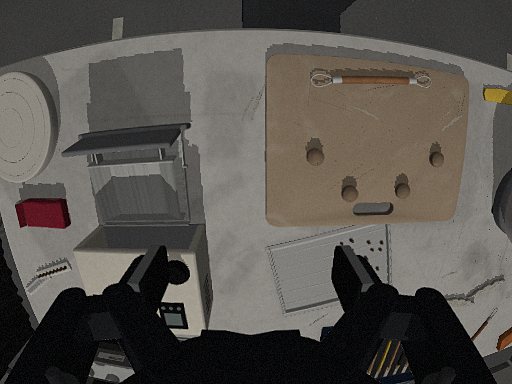

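The lowering met resistance about 24 mm high, so the pan must have turned in the grip. I'll measure how it sits.

```bash
python3 - <<'E'
from h import *
im,d,c=load('w4'); W=cloud(d,c,True); z=W[...,2]
cv2.imwrite('pics/w4c.png',cv2.resize(im[105:245,50:220],None,fx=4.2,fy=4.2,interpolation=cv2.INTER_CUBIC))
cx=np.array([.6537,-.3125]); psi=.036
Rz=np.array([[np.cos(psi),np.sin(psi)],[-np.sin(psi),np.cos(psi)]])
L=W.copy(); L[...,:2]=(W[...,:2]-cx)@Rz.T   # cabinet frame
np.set_printoptions(linewidth=200,suppress=True)
print('height map mm: rows x (cab), cols y +90..-90; max z')
xs=np.arange(-.25,-.06,.01); ys=np.arange(.10,-.101,-.015)
print('      ',np.round(ys*1e3-7.5))
for x0 in xs:
    row=[]
    for y0 in ys:
        s=z[(L[...,0]>x0)&(L[...,0]<x0+.01)&(L[...,1]<y0)&(L[...,1]>y0-.015)]
        row.append(np.nan if len(s)<3 else np.percentile(s,90)*1e3)
    print(round(x0*1e3),np.round(row))
E
```

```text
height map mm: rows x (cab), cols y +90..-90; max z
       [  92.   78.   62.   48.   33.   18.    3.  -12.  -27.  -42.  -57.  -72.  -87. -102.]
-250 [1. 1. 2. 1. 2. 1. 2. 1. 2. 2. 1. 2. 2. 1.]
-240 [ 1. 36. 36. 37. 36. 37. 37. 37. 37. 36. 37. 37. 36.  2.]
-230 [ 2. 72. 81. 82. 81. 83. 81. 81. 82. 80. 83. 81. 38. nan]
-220 [ 1. 96. 98. 98. 98. 98. 98. 98. 98. 98. 98. 98. nan nan]
-210 [ 1. 22. 13. 52. 36. 36. 35. 36. 36. 49. 52. nan nan nan]
-200 [382.  22.  32.  50.  37.  38.  36.  36.  39.  46.  51.  30.   2.   2.]
-190 [ 1. 22. 52. 53. 53. 53. 53. 53. 52. 52. 52. 52.  2.  2.]
-180 [359.  26.  50.  42.  31.  31.  31.  31.  32.  36.  49.  50.  nan   1.]
-170 [ 1. 22. 47. 41. 29. 29. 29. 29. 29. 34. 47. 49. nan  2.]
-160 [ 1. 22. 46. 39. 27. 27. 27. 27. 27. 32. 45. 47. nan  1.]
-150 [ 1. 22. 44. 38. 26. 25. 25. 25. 26. 30. 43. 45. nan  1.]
-140 [ 1. 22. 43. 35. 24. 24. 24. 24. 24. 29. 41. 43.  1.  2.]
-130 [ 1. 20. 40. 34. 21. 21. 22. 21. 21. 27. 40. 41.  1.  1.]
-120 [ 1. 21. 39. 32. 20. 20. 20. 20. 20. 25. 38. nan  1.  2.]
-110 [ 1. 20. 36. 30. 18. 18. 18. 19. 18. 23. 36. 38.  1.  2.]
-100 [ 1. 22. 35. 36. 36. 35. 35. 35. 36. 35. 35. 35.  1.  2.]
-90 [ 1. 20. 24. 24. 25. 24. 24. 25. 25. 24. 25. 25.  1.  1.]
-80 [94. 97. 97. 93.  8. 97. 98. 97. 97. 97. 98. 97. 96. 75.]
-70 [ 97.  98. 100.   7.   8.   7.  98.  98.  98.  98.  98.  98.  98.  97.]
```

View pics/w4c.png

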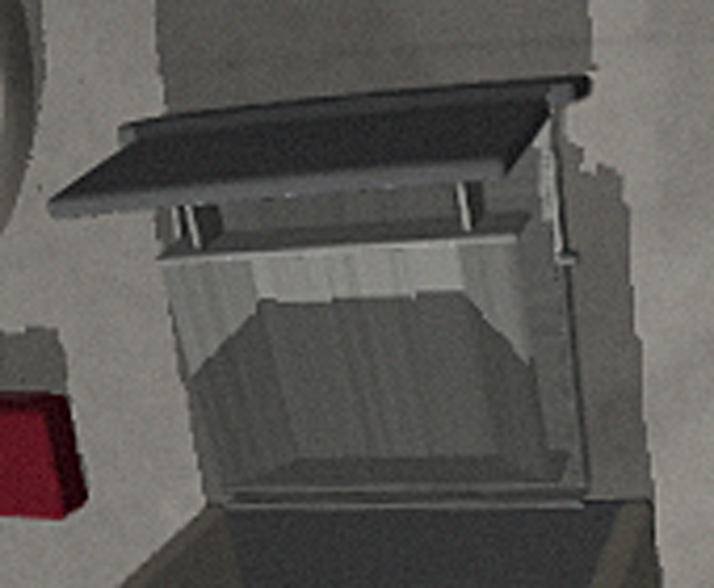

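```bash
python3 - <<'E'
from h import *
im,d,c=load('w4'); W=cloud(d,c,True)
cx=np.array([.6537,-.3125]); psi=.036
Rz=np.array([[np.cos(psi),np.sin(psi)],[-np.sin(psi),np.cos(psi)]])
L=W.copy(); L[...,:2]=(W[...,:2]-cx)@Rz.T; x,y,z=(L[...,i] for i in range(3))
reg=(x>-.26)&(x<-.08)&(np.abs(y)<.1)
def f(n,m,ax):
    p=L[m&reg]; print(n,len(p),'y',np.percentile(p[:,1],[1,99]).round(4),'x',np.percentile(p[:,0],[2,50,98]).round(4),'z',np.percentile(p[:,2],[5,50,95]).round(4))
f('strip top',(z>.033)&(z<.039)&(x<-.22),0)
f('panel top',(z>.094)&(z<.102)&(x<-.195),0)
for y0 in (-.06,-.02,.02,.05):
    k=reg&(np.abs(y-y0)<.012)
    a=k&(z>.0955)&(x<-.195); s=k&(z>.033)&(z<.039)&(x<-.222)
    print(y0,'top x',np.percentile(x[a],[3,97]).round(4),'strip x',np.percentile(x[s],[3,97]).round(4))
f('floor',(x>-.175)&(x<-.115)&(np.abs(y)<.025),0)
p=L[reg&(x>-.175)&(x<-.115)&(np.abs(y)<.025)]; A=np.c_[p[:,:2],np.ones(len(p))]; co=np.linalg.lstsq(A,p[:,2],rcond=None)[0]; print(co, 'z at -.14',co@[-.14,0,1])
f('backwall',(x>-.112)&(x<-.085)&(z>.0325)&(np.abs(y)<.05),0)
f('frontwall top',(x>-.21)&(x<-.18)&(z>.051)&(np.abs(y)<.04),0)
f('rim',(x>-.17)&(x<-.12)&(z>.036),0)
f('floor flat edge', (x>-.15)&(x<-.14)&(z>.02)&(z<.0265),0)
f('tray',(x>-.17)&(x<-.1)&(z>.018)&(z<.0235)&(y>.06),0)
E
```

```text
strip top 436 y [-0.0852  0.0839] x [-0.2338 -0.231  -0.2272] z [0.0344 0.0362 0.0378]
panel top 704 y [-0.0757  0.0747] x [-0.2186 -0.2148 -0.2105] z [0.0949 0.0968 0.0982]
-0.06 top x [-0.2182 -0.2113] strip x [-0.2336 -0.2289]
-0.02 top x [-0.218  -0.2109] strip x [-0.2337 -0.2285]
0.02 top x [-0.218 -0.211] strip x [-0.2334 -0.2286]
0.05 top x [-0.2182 -0.2107] strip x [-0.2333 -0.2283]
floor 1115 y [-0.0245  0.0245] x [-0.174  -0.1461 -0.1162] z [0.0191 0.0245 0.0296]
[-0.18771332  0.00260032 -0.00292966] z at -.14 0.023350208951411988
backwall 146 y [-0.0482  0.0496] x [-0.0976 -0.0957 -0.0936] z [0.0328 0.0349 0.0364]
frontwall top 109 y [-0.0393  0.0395] x [-0.1885 -0.1867 -0.185 ] z [0.0512 0.0523 0.0535]
rim 502 y [-0.0661  0.0643] x [-0.1693 -0.151  -0.1223] z [0.0365 0.0409 0.0472]
floor flat edge 333 y [-0.0439  0.0729] x [-0.1498 -0.1449 -0.1401] z [0.0224 0.0243 0.0258]
tray 95 y [0.0706 0.0737] x [-0.1682 -0.1428 -0.1016] z [0.0186 0.0218 0.0231]
```

The pan is level in y but pitched 10.6° nose up. Its panel stands on the tray strip because the original seating left less than 1 mm in front. I'll regrip it at its pitch, level it, and lower it about 3 mm further back.

```bash
cat >> h.py <<'E'
CX=np.array([.6537,-.3125]); PSI=.036; RC=R.from_euler('z',PSI)
def cab(x,y,z): return np.r_[CX,0]+RC.apply([x,y,z])
E
python3 - <<'E'
from h import *
a=np.radians(10.65); T=RC*R.from_euler('y',a)*down(0); q=quat(T); zt=T.apply([0,0,1])
g=cab(-.2172,-.0003,.0838)
env.grip(.032)
env.reach(g-zt*.13,q)
r=env.movel(list(g-zt*.054),.06,stop_force=8); print(r); st()
env.grip(0.,50); s=st()
up=g-zt*.054+[0,0,.035]
print(env.movel(list(up),.04)); st()
g2=cab(-.2175,-.0003,.125); ql=quat(RC*down(0))
env.movel(list(g2+[0,0,.054]),.05,rot=ql); st()
g3=cab(-.2175,-.0003,.061)
r=env.movel(list(g3+[0,0,.054]),.03,stop_force=6); print(r); s=st()
E
```

```text
False
t 35.94 tcp [ 0.4469 -0.3204  0.1372] q [-0.054  0.668  0.719  1.935 -0.412  0.876  0.915] F [ 0.  -0.4  0.1] op 0.0321
t 36.27 tcp [ 0.447  -0.3204  0.1372] q [-0.054  0.668  0.718  1.935 -0.413  0.876  0.915] F [1.7 0.4 2.1] op 0.0069
False
t 37.3 tcp [ 0.4465 -0.3201  0.1716] q [-0.083  0.619  0.757  1.921 -0.374  0.937  0.893] F [-0.5  1.1 -2.4] op 0.0069
t 37.7 tcp [ 0.4359 -0.3206  0.1791] q [-0.024  0.509  0.707  2.02  -0.467  0.779  0.997] F [ 0.6 -0.5 -2.5] op 0.0073
False
t 39.98 tcp [ 0.4364 -0.3207  0.1151] q [ 0.051  0.605  0.613  2.047 -0.564  0.659  1.075] F [-0.7 -0.1 -2.4] op 0.0073
```

```bash
python3 - <<'E'
from h import *
g3=cab(-.2175,-.0003,.055)
r=env.movel(list(g3+[0,0,.054]),.01,stop_force=2.5); print(r); s=st()
env.dwell(.1); env.grip(.032); p=st()['tcp_pos']
env.movel([p[0],p[1],.20],.1)
env.reach([.47,-.15,.36],quat(down(np.pi/2))); env.grip(.085)
st(); im,d,c=shot('wrist','w5'); W=cloud(d,c,True)
L=W.copy(); L[...,:2]=(RC.inv().apply((W-np.r_[CX,0]).reshape(-1,3)).reshape(W.shape))[...,:2]
np.savez('pics/w5L.npz',L=L)
x,y,z=(L[...,i] for i in range(3)); reg=(x>-.26)&(x<-.08)&(np.abs(y)<.1)
def f(n,m):
    p=L[m&reg]; print(n,len(p),*[np.percentile(p[:,i],[2,50,98]).round(4) for i in range(3)] if len(p) else '')
f('panel top',(z>.069)&(x<-.2)); f('strip',(z>.033)&(z<.039)&(x<-.226))
f('floor',(x>-.17)&(x<-.11)&(np.abs(y)<.03))
p=L[reg&(x>-.17)&(x<-.11)&(np.abs(y)<.03)]; print(np.linalg.lstsq(np.c_[p[:,:2],np.ones(len(p))],p[:,2],rcond=None)[0])
# discs
m=(z>.0225)&(z<.035)&(W[...,0]>.33)&(W[...,0]<.57)&(W[...,1]>-.12)&(W[...,1]<.22)
n,lab,stt,cen=cv2.connectedComponentsWithStats(m.astype(np.uint8))
for i in range(1,n):
    if stt[i,4]>15: print('disc',stt[i,4],np.median(W[lab==i],0).round(4),px(*cen[i],.026,c,True).round(4))
E
```

```text
True
t 40.23 tcp [ 0.4364 -0.3206  0.1147] q [ 0.051  0.605  0.613  2.047 -0.565  0.658  1.076] F [0.5 1.  5.4] op 0.007
t 40.68 tcp [ 0.4358 -0.32    0.1138] q [ 0.051  0.607  0.612  2.049 -0.565  0.658  1.076] F [-1.1 -0.3 -0.5] op 0.0319
t 43.19 tcp [ 0.47   -0.1501  0.3599] q [-0.337  0.119  0.575  1.939 -0.072  1.104  1.838] F [-0.4  1.   0.6] op 0.0853
panel top 666 [-0.2229 -0.2192 -0.2148] [-0.0738  0.0071  0.0738] [0.0701 0.0739 0.0757]
strip 598 [-0.2337 -0.23   -0.2262] [-0.0834  0.0074  0.0827] [0.0339 0.0361 0.0379]
floor 1348 [-0.1689 -0.1408 -0.1113] [-0.0289  0.0008  0.0289] [0.0137 0.0154 0.017 ]
[-2.39150822e-06 -2.93375292e-03  1.53792982e-02]
disc 493 [0.3499 0.0228 0.0242] [0.3505 0.0229 0.026 ]
disc 235 [ 0.4647 -0.0604  0.0274] [ 0.4652 -0.0598  0.026 ]
disc 144 [0.4617 0.1459 0.027 ] [0.462  0.1469 0.026 ]
disc 156 [0.5146 0.0864 0.0274] [0.5151 0.0873 0.026 ]
disc 192 [ 0.5188 -0.0041  0.0273] [ 0.5195 -0.0034  0.026 ]
```

The pan is now level: floor at 15.4 mm, panel top at 74 mm, lateral error 0. Before picking, I'll measure the finger thickness from the wrist depth to plan how to fit the discs in the pan.

```bash
python3 - <<'E'
from h import *
im,d,c=load('w5'); W=cloud(d,c,True); 
T=down(np.pi/2); P=T.inv().apply((W-np.array([.47,-.1501,.3599])).reshape(-1,3)).reshape(W.shape)
ok=(P[...,2]<.09)&(P[...,2]>-.02)&(np.abs(P[...,1])<.09)&(np.abs(P[...,0])<.06)
p=P[ok]
for z0 in np.arange(-.02,.08,.01):
    s=p[(p[:,2]>=z0)&(p[:,2]<z0+.01)]
    for sg in(1,-1):
        q=s[s[:,1]*sg>0]
        if len(q)>3: print(round(z0,3),sg,len(q),'y',np.percentile(q[:,1],[1,99]).round(4),'x',np.percentile(q[:,0],[1,99]).round(4))
E
```

```text
-0.02 1 4012 y [0.0005 0.0698] x [-0.0082  0.0195]
-0.02 -1 4129 y [-0.071  -0.0003] x [-0.0083  0.0194]
-0.01 1 3307 y [0.0006 0.0711] x [-0.0103  0.0187]
-0.01 -1 3368 y [-0.0721 -0.0006] x [-0.0098  0.0189]
0.0 1 2621 y [0.032  0.0721] x [-0.01    0.0175]
0.0 -1 2631 y [-0.0734 -0.0339] x [-0.0099  0.0175]
0.01 1 744 y [0.0398 0.0708] x [0.0071 0.0149]
0.01 -1 714 y [-0.0724 -0.0412] x [0.0073 0.0151]
0.02 1 570 y [0.0414 0.0543] x [-0.0043  0.0127]
0.02 -1 583 y [-0.0557 -0.0426] x [-0.0049  0.0128]
0.03 1 600 y [0.0413 0.0552] x [-0.0097  0.0127]
0.03 -1 594 y [-0.0566 -0.0427] x [-0.0096  0.0127]
0.04 1 503 y [0.0414 0.0552] x [-0.0095  0.0126]
0.04 -1 509 y [-0.0565 -0.0427] x [-0.0095  0.0127]
0.05 1 301 y [0.0414 0.0532] x [-0.0092  0.0124]
0.05 -1 289 y [-0.0543 -0.0426] x [-0.0091  0.0125]
```

The fingers are about 14 mm thick, so a 2x2 grid at x = -18/+12, y = ±21 mm in the pan fits with the jaws along y. Starting with one disc.

```bash
cat > disc.py <<'E'
from h import *
YAW=PSI+np.pi/2; Q=quat(down(YAW)); PANX=-.137; PANY=0.0
SL=[(.012,-.021),(.012,.021),(-.018,-.021),(-.018,.021)]
def slot(i,z): return cab(PANX+SL[i][0],PANY+SL[i][1],z)
def find(fn):
    im,d,c=shot('wrist',fn); W=cloud(d,c,True); z=W[...,2]
    m=(z>.0225)&(z<.035)&(W[...,0]>.40)&(W[...,0]<.60)&(W[...,1]>-.14)&(W[...,1]<.23)
    n,lab,s,cen=cv2.connectedComponentsWithStats(m.astype(np.uint8))
    return [px(*cen[i],.026,c,True)[:2] for i in range(1,n) if s[i,4]>60]
def look(fn):
    env.reach([.47,.03,.36],quat(down(np.pi/2))); L=find(fn); print('discs',np.round(L,4).tolist()); return L
def pick(p):
    env.grip(.045); env.reach([*p,.17],Q)
    print('pick stop',env.movel([*p,.0905],.1,stop_force=8)); env.grip(0.,25); s=st()
    if s['opening']<.02: raise SystemExit('missed')
    env.movel([*p,.20],.15); return s['opening']
def place(i,o):
    t=slot(i,.0925)
    env.movel([t[0],t[1],.20],.25,rot=Q)
    env.movel([t[0],t[1],.115],.12)
    print('place stop',env.movel(list(t),.03,stop_force=5)); st()
    env.grip(o+.004); env.movel([t[0],t[1],.20],.12)
E
python3 - <<'E'
from disc import *
L=look('f0'); p=min(L,key=lambda q:q[1]); o=pick(p); place(0,o); L=look('f1')
E
```

```text
discs [[0.4615, 0.1484], [0.4648, -0.0585], [0.5156, 0.0887], [0.5199, -0.0015]]
pick stop False
t 46.62 tcp [ 0.4653 -0.0585  0.0912] q [-0.296  0.51   0.353  2.21  -0.378  0.476  1.961] F [-0.6 -0.1  4.8] op 0.0231
place stop True
t 50.42 tcp [ 0.5292 -0.3378  0.0923] q [ 0.173  0.699  0.411  1.834 -0.414  0.695  2.427] F [-0.8  0.9  4.6] op 0.0233
discs [[0.4617, 0.1484], [0.5154, 0.0887], [0.52, -0.0013]]
```

```bash
python3 - <<'E'
from disc import *
env.reach([.45,-.25,.36],quat(down(np.pi/2))); shot('wrist','w6')
im=load('w6')[0]; cv2.imwrite('pics/w6c.png',cv2.resize(im[90:290,120:340],None,fx=3,fy=3,interpolation=cv2.INTER_CUBIC))
E
```

```text
(no output)
```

View pics/w6c.png

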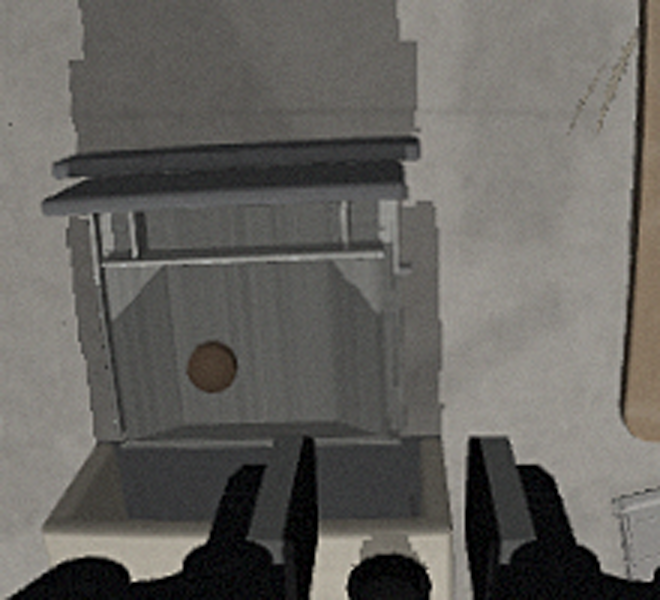

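The first disc lies flat, dome up, in the pan at (212,367) in the crop. Next, the other three.

```bash
python3 - <<'E'
from disc import *
for i in (1,2,3):
    L=look('g%d'%i)
    if not L: print('none'); break
    p=min(L,key=lambda q:q[1]); print('->',p); o=pick(p); place(i,o)
L=look('g4')
env.reach([.45,-.25,.36],quat(down(np.pi/2))); env.grip(.085); shot('wrist','w7')
im=load('w7')[0]; cv2.imwrite('pics/w7c.png',cv2.resize(im[90:290,120:340],None,fx=3,fy=3,interpolation=cv2.INTER_CUBIC))
E
```

```text
discs [[0.4618, 0.1483], [0.5156, 0.0887], [0.52, -0.0014]]
-> [ 0.51995871 -0.00144246]
pick stop False
t 57.89 tcp [ 0.5204 -0.0014  0.0912] q [-0.603  0.636  0.632  2.105 -0.666  0.605  2.109] F [-0.7  0.1  5.4] op 0.0234
place stop True
t 61.72 tcp [ 0.5277 -0.2958  0.0922] q [-0.048  0.735  0.635  1.902 -0.646  0.722  2.575] F [-0.8 -0.1  4.5] op 0.0235
discs [[0.4616, 0.1484], [0.5155, 0.0888]]
-> [0.51549401 0.08882138]
pick stop False
t 66.83 tcp [0.5159 0.0889 0.0912] q [-0.937  0.752  0.877  2.107 -0.916  0.724  2.163] F [-1.1 -0.4  5.7] op 0.023
place stop True
t 71.19 tcp [ 0.4993 -0.3389  0.0922] q [-0.073  0.808  0.81   1.912 -0.824  0.795  2.809] F [0.2 0.8 4.8] op 0.0233
discs [[0.4617, 0.1484]]
-> [0.46171452 0.14840542]
pick stop False
t 76.47 tcp [0.4621 0.1486 0.0912] q [-1.004  0.632  0.727  2.189 -0.776  0.596  1.907] F [-0.6 -0.1  5.4] op 0.0235
place stop True
t 80.92 tcp [ 0.4978 -0.2969  0.0922] q [-0.078  0.729  0.699  1.966 -0.716  0.712  2.671] F [0.3 0.8 5.3] op 0.0233
discs []
```

View pics/w7c.png

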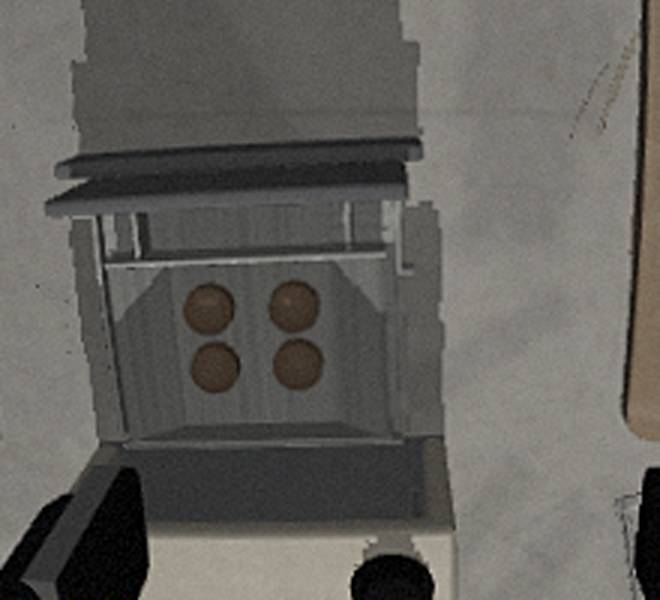

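All four discs lie flat, dome up and side by side, at about (209,308), (294,306), (215,367) and (298,364) in the crop. Now I'll push the tray home on its strip with closed fingers, tilted so the gripper body stays behind.

```bash
python3 - <<'E'
from h import *
b=np.radians(-40); T=RC*R.from_euler('y',b)*down(np.pi/2); q=quat(T); zt=T.apply([0,0,1])
lead=.0095*np.cos(b)+.001
def tcp(front,z=.020): return list(cab(front-lead,0,z)-zt*env.nose_length)
env.grip(0.)
for f in(-.26,-.2337,-.089):print(tcp(f),kin.inverse_kinematics(tcp(f),q))
try:
    env.reach(list(np.array(tcp(-.265))+[0,0,.12]),q)
    env.movel(tcp(-.265),.1); st()
    print(env.movel(tcp(-.236),.05,stop_force=15)); st()
    print(env.movel(tcp(-.115),.07,stop_force=25)); st()
    print(env.movel(tcp(-.085),.03,stop_force=20)); st()
except env.PlanningError as e: print('ERR',e); st()
E
```

```text
[np.float64(0.338960258871184), np.float64(-0.32383552805190435), np.float64(0.07561482657043782)] [ 1.86783499  0.97228488 -1.16031257  2.35372844  2.01341874  0.25660545
  0.73876617]
[np.float64(0.36524321831168366), np.float64(-0.3228889325474526), np.float64(0.07561482657043782)] [ 1.80599538  0.98310777 -1.16324453  2.32704642  2.02901844  0.28503958
  0.68770262]
[np.float64(0.509849462837931), np.float64(-0.3176808576617427), np.float64(0.07561482657043782)] [ 1.51138579  1.0556178  -1.17358478  2.13138923  1.94192075  0.41173913
  0.64645009]
ERR the arm cannot follow that straight line within its joint ranges
t 90.25 tcp [ 0.3341 -0.324   0.1956] q [ 1.601  0.364 -0.762  2.342 -1.258  0.324 -2.575] F [-0.9  0.7  0.6] op 0.0002
```

```bash
cat > push.py <<'E'
from h import *
b=np.radians(-15); T=RC*R.from_euler('y',b)*down(np.pi/2); q=quat(T); zt=T.apply([0,0,1])
lead=.0095*np.cos(b)+.001
def tcp(front,z=.026): return list(cab(front-lead,0,z)-zt*env.nose_length)
E
python3 - <<'E'
from push import *
try:
    env.movel([.334,-.324,.30],.15)
except env.PlanningError as e: print('ERR up',e)
try:
    env.goto_joints([-.384,.33,1.088,1.857,-.32,1.147,2.387]); st()
    h=np.array(tcp(-.25))+[0,0,.12]
    env.reach(list(h),q); st()
    env.movel(tcp(-.25),.1); st()
    print(env.movel(tcp(-.236),.04,stop_force=15)); st()
except env.PlanningError as e: print('ERR',e); st()
E
```

```text
t 95.5 tcp [ 0.4497 -0.3001  0.3598] q [-0.384  0.33   1.088  1.857 -0.32   1.147  2.387] F [0.5 0.9 0.1] op -0.0
t 96.17 tcp [ 0.3753 -0.3231  0.2166] q [-0.006  0.31   0.81   2.207 -0.716  0.65   2.929] F [1.4 0.4 0.5] op 0.0001
t 97.52 tcp [ 0.3755 -0.3227  0.0966] q [ 0.622  0.47   0.058  2.239 -0.712  0.301  2.948] F [ 0.1 -0.8 -0.1] op 0.0
False
t 98.02 tcp [ 0.3892 -0.3219  0.0961] q [ 0.591  0.48   0.072  2.22  -0.706  0.309  2.92 ] F [ 0.5  0.7 -0.5] op 0.0001
```

```bash
python3 - <<'E'
from push import *
try:
    print(env.movel(tcp(-.115),.07,stop_force=20)); st()
    print(env.movel(tcp(-.084),.025,stop_force=22)); st()
except env.PlanningError as e: print('ERR',e); st()
E
```

```text
False
t 99.89 tcp [ 0.509  -0.3181  0.0959] q [ 0.363  0.581  0.19   2.021 -0.656  0.397  2.707] F [-5.5 -1.   3.4] op 0.0003
False
t 101.28 tcp [ 0.5377 -0.3173  0.0956] q [ 0.319  0.611  0.217  1.966 -0.645  0.427  2.66 ] F [-12.7   0.8   9.3] op -0.0002
```

```bash
python3 - <<'E'
from push import *
print('cmd',tcp(-.084))
print(env.movel(tcp(-.079),.01,stop_force=14)); st()
# retreat, watch whether the tray follows
env.movel(tcp(-.090),.02); st()
env.movel(tcp(-.11),.05); st()
env.movel(list(np.array(tcp(-.15))+[0,0,.0]),.1)
env.movel(list(np.array(tcp(-.19))+[0,0,.22]),.15); st()
shot('wrist','w8'); shot('top','t4')
im=load('w8')[0]; cv2.imwrite('pics/w8v.png',im)
E
```

```text
cmd [np.float64(0.5408066363999003), np.float64(-0.316565917717836), np.float64(0.09612621498858637)]
True
t 101.69 tcp [ 0.5367 -0.3175  0.0943] q [ 0.315  0.614  0.223  1.964 -0.641  0.434  2.655] F [-6.1  0.2  5. ] op -0.0
t 101.99 tcp [ 0.5338 -0.3169  0.0955] q [ 0.315  0.609  0.224  1.97  -0.64   0.433  2.655] F [-6.1 -2.2 -0.2] op 0.0002
t 102.54 tcp [ 0.5151 -0.3176  0.0965] q [ 0.343  0.588  0.208  2.006 -0.648  0.415  2.685] F [ 0.3  0.2 -0.4] op 0.0002
t 104.73 tcp [ 0.4347 -0.3201  0.3153] q [ 0.204  0.174  0.437  2.    -0.318  0.811  2.432] F [ 0.7 -0.2  0.4] op -0.0004
```

View pics/w8v.png

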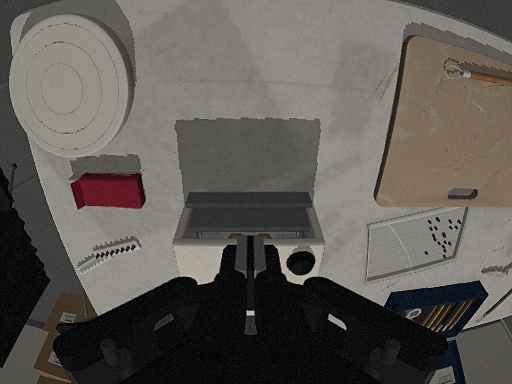

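The tray appears shut: the strip is at row 198 and the panel at rows 208 to 232. I'll measure the strip and panel, and check the beads and bystanders.

```bash
python3 - <<'E'
from h import *
im,d,c=load('w8'); W=cloud(d,c,True)
L=(RC.inv().apply((W-np.r_[CX,0]).reshape(-1,3))).reshape(W.shape); x,y,z=(L[...,i] for i in range(3))
reg=(x>-.26)&(x<-.05)&(np.abs(y)<.1)
def f(n,m):
    p=L[m&reg]; print(n,len(p),*[np.percentile(p[:,i],[2,50,98]).round(4) for i in range(3)] if len(p) else '')
f('strip',(z>.032)&(z<.039)); f('panel',(z>.068)&(z<.080)); f('btn',(z>.103)&(z<.115)&(np.abs(y-.06)<.02)); f('.04-.068',(z>.042)&(z<.068)&(np.abs(y)<.07))
for n in('top0','t4'):
    im,d,c=load(n); h=cv2.cvtColor(im,cv2.COLOR_BGR2HSV)
    for nm,m,zz in(('yellow',cv2.inRange(h,(20,150,100),(35,255,255)),.006),('red',cv2.inRange(h,(165,120,50),(180,255,255)),.034)):
        k=m.copy(); k[:120]=0; v,u=np.nonzero(k); print(n,nm,len(u),px(u.mean(),v.mean(),zz,c).round(4))
im=load('t4')[0]
a=cv2.resize(im[130:210,70:150],None,fx=5,fy=5,interpolation=cv2.INTER_CUBIC); b=cv2.resize(im[130:230,290:390],None,fx=4,fy=4,interpolation=cv2.INTER_CUBIC)
cv2.imwrite('pics/t4c.png',np.hstack([a,b]))
E
```

```text
strip 1184 [-0.0946 -0.089  -0.0748] [-0.0863 -0.0013  0.0822] [0.0322 0.0356 0.0385]
panel 1009 [-0.0841 -0.0813 -0.0719] [-0.0908 -0.0001  0.0871] [0.0682 0.0733 0.0778]
btn 154 [-0.0594 -0.0556 -0.0504] [0.0504 0.062  0.0749] [0.1032 0.108  0.1097]
.04-.068 1255 [-0.0844 -0.0834 -0.0822] [-0.0672 -0.0001  0.0668] [0.0425 0.0557 0.0675]
top0 yellow 370 [0.3331 0.3593 0.006 ]
top0 red 430 [ 0.5544 -0.5187  0.034 ]
t4 yellow 369 [0.3331 0.3593 0.006 ]
t4 red 133 [ 0.5645 -0.4931  0.034 ]
```

View pics/t4c.png

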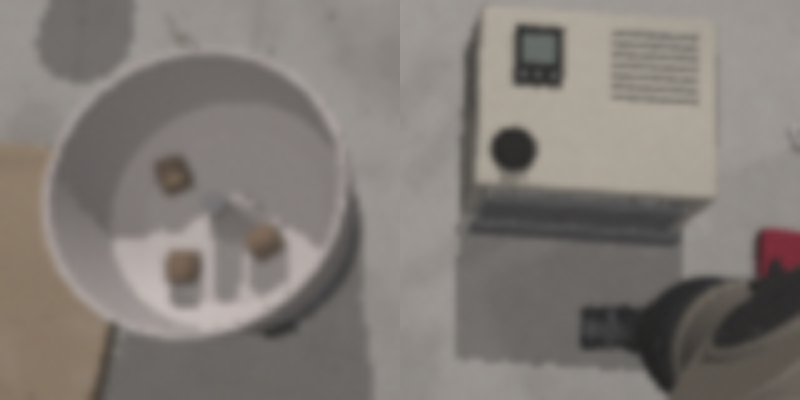

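```bash
python3 - <<'E'
from h import *
st(); print(job.job_done())
E
```

```text
t 104.83 tcp [ 0.4347 -0.3202  0.3153] q [ 0.205  0.174  0.437  2.    -0.318  0.811  2.432] F [ 0.8  0.1 -0.2] op -0.0003
the job is handed in; nothing more can be done
None
```

The job is done and handed in at about 105 s: all three beads are in the polishing tub, all four discs are in the pan, and the tray is shut.

- **Order:** I pressed the button, lifted and emptied the pan, and put it back. Then I laid the discs flat, dome up, in a 2×2 grid and pushed the tray home.
- **Pan return:** my first attempt set the pan's panel on top of the tray strip, leaving the pan pitched about 10°. The wrist force read about 39 N then; the wrist limit is 120 N. I regripped the pan, levelled it and seated it about 3 mm further back. The floor then measured level at 15.4 mm.
- **Tray push:** my first pushing pose could not be reached, so I pushed with the tool tilted 15° instead.
- **Last checks:**
  - The tray strip's front measured −94.6 mm against −93 mm nominal, 139 mm in from the out position. It stayed there after I let go and backed away.
  - The pan's panel stood upright with its top at 73 mm, as it should.
  - The scraper's measured position did not change.
- **Not fully checked:**
  - I did not see the discs again once the tray was shut. They were flat and separate just before the push.
  - The arm partly hid the clay pack in the final top view, so its measured position there can't be compared. In the final wrist view it looked undisturbed.

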